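# Slide a stack of culture dishes gently into the free bay of the dish rest

## Task

One of the two bays of the low dish rest is already taken by a tub. Slide the stack of covered glass dishes along the worktop into the other, empty bay until it is fully home against the back wall, with no more than about 5 mm of gap. The dishes are fragile: push slowly, never press on them with more than 15 N nor jam them against the rest that hard, do not lift or tip them, and do not shift the tub, the vial, the beaker or the wash bottle.

Things in the scene. Friction and masses are not known exactly. Their poses are not given: they have to be found in the camera images.
- dish_stack: stack of three covered clear dishes, one rigid round piece, 93 mm diameter, 44 mm high, vertical side, about 0.2 kg; too wide to grasp, slides on the worktop. Origin: centre of its underside, z up
- dish_rest: fixed low aluminium rest, two bays side by side, open at top and front, floor = worktop. In its frame (z up, mm): open towards -x; back wall 246 long, inner face x=47; side walls at y=-120, 0, 120 from there to x=-18; walls 30 high, 6 thick, so bays 114 wide; 3 mm flange behind to x=75. Origin on the worktop; a stack fully home is centred at (0,60) or (0,-60)
- cell_clamp: white fixed screw clamp at the right of the work, always at the same place: treat it as a solid box 62 mm high that reaches in its own frame from x = -45 to +45 mm and from y = -128 (screw handle, near the robot) to +114 mm. Origin on the worktop, z up
- tub: closed round sample tub, 70 mm diameter, 52 mm high, loose, 0.15 kg; stands in one of the two bays. Origin: centre of its underside
- vial: small capped vial, 24 mm diameter, 46 mm high, loose, 0.03 kg, easily shifted or knocked over; stands in front of the rest, in the way. Origin: centre of its underside
- beaker: clear beaker, 68 mm diameter, 80 mm high, loose, light (0.06 kg). Origin: centre of its underside
- wash_bottle: squeeze wash bottle, loose, 0.32 kg: round body 65 mm diameter whose axis is at (0, +18) mm of its frame, 140 mm high, cap and shoulder to 163 mm, thin spout to 202 mm reaching about 50 mm to -y of the origin. Origin on the worktop

How it is judged (in metres and radians):
At the end, for the whole second after the job is handed in: The dish stack stands flat and at rest on the worktop in the bay that was empty, its centre no more than 8 mm short of the fully-home position (so at most about 8 mm of gap to the back wall); the tub, the vial, the beaker and the wash bottle stand within 15 mm of where they were (((x of dish_stack in the frame of dish_rest between -0.008 and 0.004 m and y of dish_stack in the frame of dish_rest between 0.047 and 0.073 m) or (x of dish_stack in the frame of dish_rest between -0.008 and 0.004 m and y of dish_stack in the frame of dish_rest between -0.073 and -0.047 m)) and height (world z) of dish_stack below 0.004 m and angle between dish_stack's own z axis and vertical below 0.05 rad and linear speed of dish_stack below 0.01 m/s and distance of each of tub, vial, beaker, wash_bottle from where it was at the start of the episode below 0.015 m); the robot touches nothing.
It fails at once if the robot presses on the dish stack with more than 15 N (contact force between dish_stack and the fingers above 15 N or contact force between dish_stack and the arm above 15 N).
It fails at once if the dish stack is pressed against the rest with more than 15 N (contact force between dish_stack and dish_rest above 15 N).
It fails at once if the dish stack is lifted more than 10 mm or tipped more than 0.2 rad (height (world z) of dish_stack above 0.01 m or angle between dish_stack's own z axis and vertical above 0.2 rad).
It fails at once if the dish stack moves faster than 0.3 m/s (linear speed of dish_stack above 0.3 m/s).
It fails at once if the tub, the vial, the beaker or the wash bottle is shifted more than 15 mm (distance of any of tub, vial, beaker, wash_bottle from where it was at the start of the episode above 0.015 m).
It also fails if it takes over 72 s, if anything falls off the work surface, if the arm or the gripper's body presses on something with over 40 N, if the wrist force passes 120 N, or if a joint passes its speed limit or range.

## Robot

A 6-joint arm with a two-finger parallel gripper is mounted at the origin on a cart in front of the work surface, level with it; the furniture and walls round the work are solid. World frame = base frame: x ahead of the robot, y to its left, z up, the work surface at z = 0. Lengths are in mm, angles in degrees, forces in N, time in s.
With the tool pointing down it reaches from about 300 to 850 mm from the base axis. Payload 4.2 kg.
Tool frame: the origin (TCP) lies midway between the tips of the shut fingers; the grasp point (between the pads) lies 19 mm behind it; z points along the fingers, y is the line along which they close (so a half turn about z gives the same grasp; the last joint's range is limited). The gripper opens to 91 mm and grips with 3 to 60 N. Pads are 32 mm wide; open, the fingers measure 118 mm over their backs; the gripper's body (76 mm by 178 mm) begins 60 mm behind the grasp point.
Start: joints at [72.422, 18.312, 89.639, -0, 72.044, -1.146], TCP at [162.661, 551.532, 179.876] pointing down, gripper open.
Joint ranges: [-177.97, 177.97], [-48.28, 115.42], [12.27, 149.76], [-77.06, 257.06], [2.81, 150.46], [-146.56, 146.56]. Speed limits (degrees/s): [147.25, 147.25, 180, 180, 180, 180].

## Interface

Orientations are given as [roll, pitch, yaw] about the fixed x, y, z axes, in that order (R = Rz(yaw) Ry(pitch) Rx(roll)).
In Python, from workcell import env gives the robot as it stands.
- The arm moves only by the shell command python3 drive.py 'ROWS' [OPENING] [FORCE]. ROWS is rows parted by semicolons, their numbers by spaces, 1 to 8 of them, each of 6 numbers: dx, dy, dz in mm, then a rotation vector rx, ry, rz in degrees; each row shifts and turns the commanded pose from where the row before left it, along the tool's axes as they then stand; what a row does not reach is not made up. A row lasts 1/10 s, in which the tool goes at most 50 mm and 8.59 degrees, less where a joint would pass 70% of its speed; a pose out of reach is approached as far as the arm can. OPENING is the finger opening in mm, set as the command begins (- or left out keeps the last). The fingers move at their own pace and stop on an object; FORCE is the grip in N (left out, the last holds). Time passes only in rows, so rows that do not move let the fingers close. It prints the time, the measured TCP pose, the force, the opening and the grip force at its end.
- env.state(): the state, without advancing time (a new reading comes with each control period).
- env.grab_frame(name): name is "side" or "top" or "wrist"; returns the picture (384x512x3 uint8, blue, green, red); there is no depth.
- env.camera_model(name): a dict with "fx", "fy", "cx", "cy" (pixels), "T" (4x4, takes a point from camera to world coordinates). Camera axes: x right, y up, looking along -z (the intrinsics and any distortion apply to the point x, -y, -z); pixel columns grow to the right and rows downward; lengths in mm; the calibration is good to about 2 mm. The wrist camera is an equidistant fisheye: a pixel r from the principal point sees the ray r / f radians off the axis. A picture is of the moment at which its call begins: read the wrist's pose just before it. camera_model takes no time and is no camera call; for the wrist camera it gives the pose at the moment of the call.
- env.job_done(): hands the job in; it is judged then, once.
The state is a dict: "time_s": time; "qpos": joint angles; "qvel": joint speeds; "effort": joint torques, N m; "ee_pos": TCP position; "ee_rot": TCP orientation; "force": force on the tool from outside, world axes, zero at the start; "torque": the same for the moment, N m; "gripper_width": finger opening in mm; "gripper_force": force on a finger pad.
Only numpy, scipy, OpenCV 4.12 (cv2) and the standard library are available. Lean on these libraries where they do the work, as an engineer would, in place of code of your own. Each camera call takes 0.05 s, during which the arm holds its last target. There are 200 camera calls.

## Working session

There is one attempt and no reset: what is moved stays moved. The work goes in short steps, Python scripts to look and compute and a shell command to move; the robot and the scene stay as the last step left them, time stands still between calls to the robot, and variables do not carry over. Pictures are saved under pics/ and viewed, at most 10 in all, crops included, and the job is handed in when it is done.

```bash
ls; mkdir -p pics
python3 - <<'E'
from workcell import env
import cv2, numpy as np
np.set_printoptions(precision=3,suppress=True)
for n in ("top","side","wrist"):
    m=env.camera_model(n); print(n,{k:v for k,v in m.items() if k!='T'}); print(np.array(m['T']))
    cv2.imwrite(f"pics/{n}0.png",env.grab_frame(n))
s=env.state(); print(s)
a=cv2.imread("pics/top0.png");b=cv2.imread("pics/side0.png")
E
```

```text
drive.py
pics
workcell.py
top {'fx': 359.6946874224638, 'fy': 359.6946874224638, 'cx': 250.79449288188184, 'cy': 192.81191655030287}
[[  0.004   0.993  -0.119 410.807]
 [ -1.      0.003  -0.003 245.749]
 [ -0.003   0.119   0.993 903.124]
 [  0.      0.      0.      1.   ]]
side {'fx': 396.56384263778693, 'fy': 396.56384263778693, 'cx': 260.8295203423553, 'cy': 192.25957609874825}
[[   0.925    0.151   -0.348  204.391]
 [  -0.379    0.432   -0.819 -425.896]
 [   0.027    0.889    0.457  407.248]
 [   0.       0.       0.       1.   ]]
wrist {'fx': 297.3186396354542, 'fy': 297.3186396354542, 'cx': 246.52032600020982, 'cy': 192.14637801036832}
[[  0.284  -0.93   -0.233  96.237]
 [  0.959   0.275   0.071 571.297]
 [ -0.002  -0.244   0.97  383.315]
 [  0.      0.      0.      1.   ]]
{'time_s': 0.15, 'qpos': array([72.423, 18.343, 89.689, -0.001, 72.043, -1.146]), 'qvel': array([ 0.052, -0.071, -0.191,  0.111, -0.044,  0.023]), 'effort': array([ -0.002, -41.278, -23.216,   0.073,   0.043,  -0.   ]), 'ee_pos': array([162.524, 551.13 , 179.229]), 'ee_rot': array([-179.925,   -0.001,  163.569]), 'force': array([-0.205,  0.72 ,  0.551]), 'torque': array([-0.023, -0.021, -0.02 ]), 'gripper_force': 0.0, 'gripper_width': 90.95756821399515}
```

View pics/top0.png

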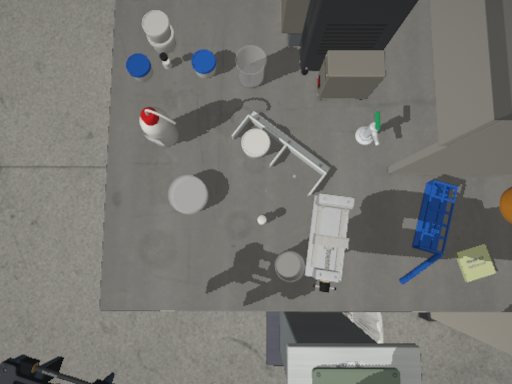

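View pics/side0.png

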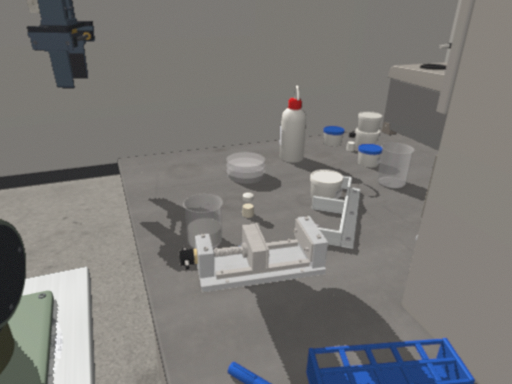

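Top: dish stack at about (188,195), tub in the rest's left bay (256,143), vial (262,220), beaker (289,266), wash bottle (158,127), clamp (328,238). The right-hand bay, near (303,163), is empty. Side: stack (246,167), vial (248,205), tub (326,185). I'll zoom in to pick the edges.

```bash
cat > h.py <<'E'
import numpy as np, cv2
from workcell import env
np.set_printoptions(precision=1,suppress=True)
def ray(n,u,v,m=None):
    m=m or env.camera_model(n); T=np.array(m['T'])
    x=(u-m['cx'])/m['fx']; y=(v-m['cy'])/m['fy']
    if n=='wrist':
        r=np.hypot(x,y); s=np.sin(r)/max(r,1e-9); d=np.array([x*s,-y*s,-np.cos(r)])
    else: d=np.array([x,-y,-1.])
    return T[:3,3],T[:3,:3]@d
def onz(n,u,v,z=0,m=None):
    o,d=ray(n,u,v,m); return o+d*(z-o[2])/d[2]
def tri(a,b):
    (o1,d1),(o2,d2)=a,b
    t=np.linalg.lstsq(np.c_[d1,-d2],o2-o1,rcond=None)[0]
    p,q=o1+t[0]*d1,o2+t[1]*d2; return (p+q)/2,np.linalg.norm(p-q)
def proj(n,P):
    m=env.camera_model(n);T=np.array(m['T']);c=T[:3,:3].T@(np.array(P)-T[:3,3])
    return m['cx']+m['fx']*c[0]/-c[2], m['cy']-m['fy']*c[1]/-c[2]
E
python3 - <<'E'
import cv2
a=cv2.imread("pics/top0.png")[95:295,140:350]; cv2.imwrite("pics/topz.png",cv2.resize(a,None,fx=3,fy=3,interpolation=cv2.INTER_CUBIC))
a=cv2.imread("pics/side0.png")[140:290,180:370]; cv2.imwrite("pics/sidez.png",cv2.resize(a,None,fx=4,fy=4,interpolation=cv2.INTER_CUBIC))
E
```

```text
(no output)
```

View pics/topz.png

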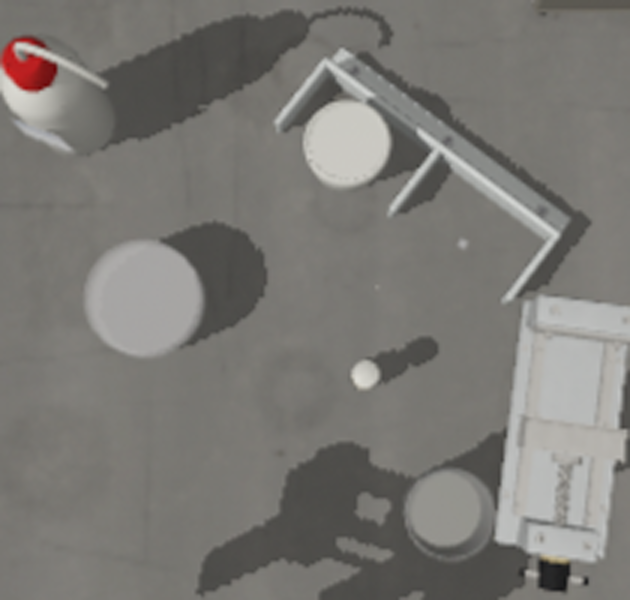

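View pics/sidez.png

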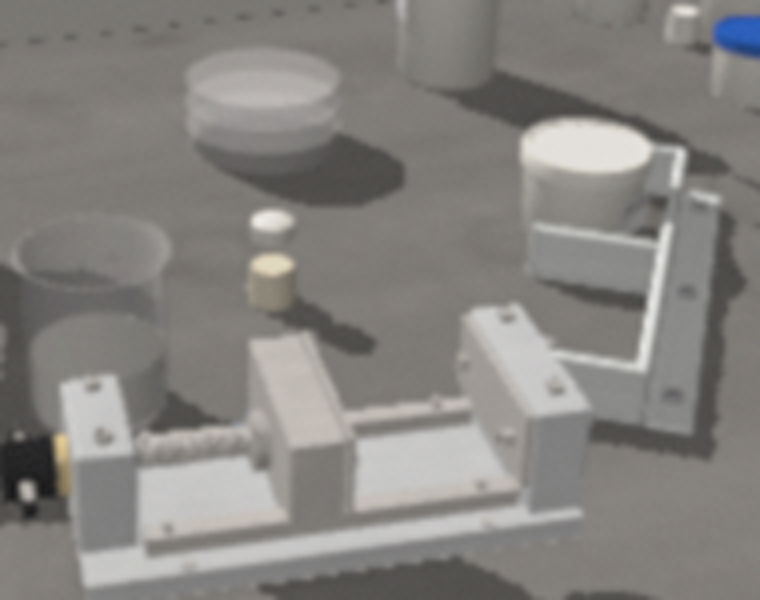

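Top zoom (3x): stack top centre (145,298), vial cap (365,374), beaker (449,512). Wall-top front ends are at (282,124), (393,211) and (509,297), and the back corners at (329,62) and (557,236). Side zoom (4x): stack top ellipse centre about (264,80), vial cap (272,223), middle wall front-top end (533,227).

Run:
```python
from h import *
tz=lambda x,y:(140+(x+.5)/3-.5,95+(y+.5)/3-.5)
sz=lambda x,y:(180+(x+.5)/4-.5,140+(y+.5)/4-.5)
T=lambda x,y,z:onz('top',*tz(x,y),z)[:2]
tr=lambda t,s:tri(ray('top',*tz(*t)),ray('side',*sz(*s)))
# refine stack by threshold ellipse
im=cv2.imread('pics/top0.png');hsv=cv2.cvtColor(im,cv2.COLOR_BGR2HSV)
mask=(hsv[...,2]>135).astype(np.uint8)*255
cs,_=cv2.findContours(mask,cv2.RETR_EXTERNAL,cv2.CHAIN_APPROX_NONE)
for c in cs:
    (u,v),r=cv2.minEnclosingCircle(c)
    if 130<u<350 and 90<v<300 and len(c)>10: 
        e=cv2.fitEllipse(c); print('blob',np.array([u,v,r]),np.array(e[0]),np.array(e[1]))
print('stack z44',T(145,298,44),'left/right rim',T(85,298,44),T(204,298,44))
print('stack tri',tr((145,298),(264,80)))
print('vial',tr((365,374),(272,223)),T(365,374,46))
print('tub',tr((347,142),(586,150)),T(347,142,52))
print('midwall front tri',tr((393,211),(533,227)))
print('right back tri',tr((557,236),(645,367)))
P={k:T(*p,30) for k,p in dict(lf=(280,125),mf=(393,211),rf=(509,297),lb=(329,62),mb=(441,151),rb=(557,236)).items()}
print(P)
print('beaker top',T(450,512,80),'wash cap',T(30,62,160))
print('clamp corners',[T(*p,62) for p in ((527,297),(505,540))],)
```

```text
blob [287.9 264.   12.1] [288.  264.2] [22.4 23.6]
blob [261.  219.5   4.9] [261.1 219.6] [8.4 9.5]
blob [330.6 237.1  45.6] [328.2 236.2] [ 42.1 106.7]
blob [187.1 194.1  19.8] [187.  194.1] [38.1 38.4]
blob [278.8 153.6  51.3] [279.5 153.6] [ 36.3 109.7]
blob [153.9 126.5  20.6] [155.1 125.6] [27.3 39.7]
stack z44 [510.6 399.6] left/right rim [510.5 447.7] [510.8 352.2]
stack tri (array([512.1, 399.5,  42.1]), np.float64(2.5984292651805263))
vial (array([451.3, 222.8,  43.4]), np.float64(1.793921541601396)) [450.3 223.2]
tub (array([638.7, 237.7,  48. ]), np.float64(0.9870359418094307)) [637.2 237.9]
midwall front tri (array([586.1, 199.3,  29.2]), np.float64(2.0299803941436227))
right back tri (array([566.5,  64.4,  29.8]), np.float64(4.032754306637426))
{'lf': array([657.3, 293.4]), 'mf': array([585. , 199.8]), 'rf': array([514.1, 105.5]), 'lb': array([711.6, 253. ]), 'mb': array([635.6, 159.9]), 'rb': array([564.6,  65.4])}
beaker top [345.7 160.3] wash cap [666.2 465. ]
clamp corners [array([510.4,  96.6]), array([323.4, 116.6])]
```

```bash
cat >> h.py <<'E'
W=np.array([[657.3,293.4],[585.,199.8],[514.1,105.5],[711.6,253.],[635.6,159.9],[564.6,65.4]])
L=np.array([[-18,120],[-18,0],[-18,-120],[50,120],[50,0],[50,-120.]])
a=L-L.mean(0);b=W-W.mean(0)
YAW=np.arctan2((a[:,0]*b[:,1]-a[:,1]*b[:,0]).sum(),(a*b).sum())
R=np.array([[np.cos(YAW),-np.sin(YAW)],[np.sin(YAW),np.cos(YAW)]]); O=W.mean(0)-R@L.mean(0)
toL=lambda p:(np.array(p)[:2]-O)@R
toW=lambda l:R@np.array(l)+O
def need(target,facing_local=None):
    "tool-axis move from now to world xy target, yaw for facing (tool -x) in rest frame"
    s=env.state();y=np.radians(s['ee_rot'][2]);d=np.array(target)-s['ee_pos'][:2]
    print('move dx %.1f dy %.1f'%(d@[np.cos(y),np.sin(y)],d@[np.sin(y),-np.cos(y)]),'z',s['ee_pos'][2],'rot',s['ee_rot'])
    if facing_local is not None: print('rz %.1f'%-((np.degrees(YAW)+facing_local+180-s['ee_rot'][2]+180)%360-180))
E
python3 - <<'E'
from h import *
print('yaw',np.degrees(YAW),'O',O,'resid',W-(L@R.T+O))
S=toL((510.8,399.6));print('stack',S,'vial',toL((450.6,223)),'tub',toL((637.5,237.8)),'beaker',toL((346,160)),'wash',toL((666,465)))
G=np.array([-50,-57.]);d=(G-S)/np.linalg.norm(G-S);f=np.degrees(np.arctan2(d[1],d[0]));print('f',f,np.linalg.norm(G-S))
need(toW(S-d*85),f)
print(toW(S-d*85))
E
```

```text
yaw -37.70544598647687 O [598.7 189.3] resid [[-0.6 -1.8]
 [ 0.5 -0.5]
 [ 3.   0.1]
 [-0.1 -0.6]
 [-2.7  1.2]
 [-0.3  1.6]]
stack [-198.2  112.6] vial [-137.8  -63.9] tub [ 1.  62.1] beaker [-182.  -177.7] wash [-115.4  259.3]
f -48.86128388059503 225.23492661777385
move dx -348.0 dy 33.1 z 179.22857819241534 rot [-179.9   -0.   163.6]
rz 70.1
[505.7 484.4]
```

```bash
python3 drive.py '-43.5 4 0 0 0 0;-43.5 4 0 0 0 0;-43.5 4 0 0 0 0;-43.5 4 0 0 0 0;-43.5 4 0 0 0 0;-43.5 4 0 0 0 0;-43.5 4 0 0 0 0;-43.5 5 0 0 0 0' 60 && python3 drive.py '0 0 0 0 0 8.5;0 0 0 0 0 8.5;0 0 0 0 0 8.5;0 0 0 0 0 8.5;0 0 0 0 0 8.5;0 0 0 0 0 8.5;0 0 0 0 0 8.5;0 0 0 0 0 8.5'
python3 - <<'E'
from h import *
S=toL((510.8,399.6));G=np.array([-50,-57.]);d=(G-S)/np.linalg.norm(G-S)
need(toW(S-d*85),-48.9)
m=env.camera_model('wrist');np.save('wm.npy',m,allow_pickle=True)
im=env.grab_frame('wrist');cv2.imwrite('pics/wrist1.png',im)
E
```

```text
time_s: 0.95
ee_pos: [507.3, 483.9, 179.5]
ee_rot: [-180.0, -0.0, 163.6]
force: [0.2, 0.6, -0.3]
gripper_width: 59.9
gripper_force: 0.0
time_s: 1.75
ee_pos: [505.6, 484.5, 179.3]
ee_rot: [-180.0, 0.0, 95.2]
force: [0.7, -0.4, 0.5]
gripper_width: 59.7
gripper_force: 0.0
move dx -0.1 dy 0.1 z 179.2837076479486 rot [-180.     0.    95.2]
rz 1.8
```

View pics/wrist1.png

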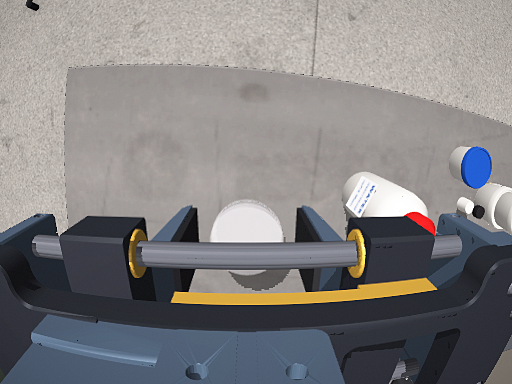

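Wrist: the stack (columns 211–284, centre about 247.5) lies centred between the open fingers. I'll check its lateral position from this view.

Run:
```python
from h import *
m=np.load('wm.npy',allow_pickle=True).item()
for uv in ((211,232),(284,232),(247.5,236),(247.5,199.5)): print(uv,onz('wrist',*uv,44,m))
```

```text
(211, 232) [467.1 413.6  44. ]
(284, 232) [556.7 421.6  44. ]
(247.5, 236) [512.4 412.6  44. ]
(247.5, 199.5) [508.1 459.1  44. ]
```

```bash
python3 drive.py '0 0 25 0 0 1.8;0 0 25 0 0 0;0 0 25 0 0 0;0 0 25 0 0 0;0 0 25 0 0 0;0 0 20 0 0 0;0 0 14 0 0 0;0 0 10 0 0 0'
```

```text
time_s: 2.6
ee_pos: [505.4, 484.5, 9.6]
ee_rot: [-179.9, 0.0, 93.8]
force: [-0.1, 0.6, 1.3]
gripper_width: 60.1
gripper_force: 0.0
```

```bash
python3 drive.py '-6 0 0 0 0 0;-6 0 0 0 0 0;-6 0 0 0 0 0;-4 0 0 0 0 0;-2 0 0 0 0 0;-2 0 0 0 0 0;-2 0 0 0 0 0;-2 0 0 0 0 0' && python3 drive.py '-2 0 0 0 0 0;-2 0 0 0 0 0;-2 0 0 0 0 0;-2 0 0 0 0 0;-2 0 0 0 0 0'
python3 - <<'E'
from h import *
cv2.imwrite('pics/top2.png',env.grab_frame('top'));print(env.state()['force'],toL(env.state()['ee_pos']))
im=cv2.imread('pics/top2.png')[95:295,140:350];cv2.imwrite('pics/top2z.png',cv2.resize(im,None,fx=3,fy=3,interpolation=cv2.INTER_CUBIC))
E
```

```text
time_s: 3.4
ee_pos: [507.8, 454.8, 10.9]
ee_rot: [180.0, -0.0, 93.8]
force: [0.1, -0.2, 0.2]
gripper_width: 59.9
gripper_force: 0.0
time_s: 3.9
ee_pos: [508.4, 444.7, 10.8]
ee_rot: [-180.0, -0.0, 93.8]
force: [0.6, -0.2, 0.3]
gripper_width: 59.8
gripper_force: 0.0
[-0.2 -0.1 -0.3] [-227.4  146.5]
```

View pics/top2z.png

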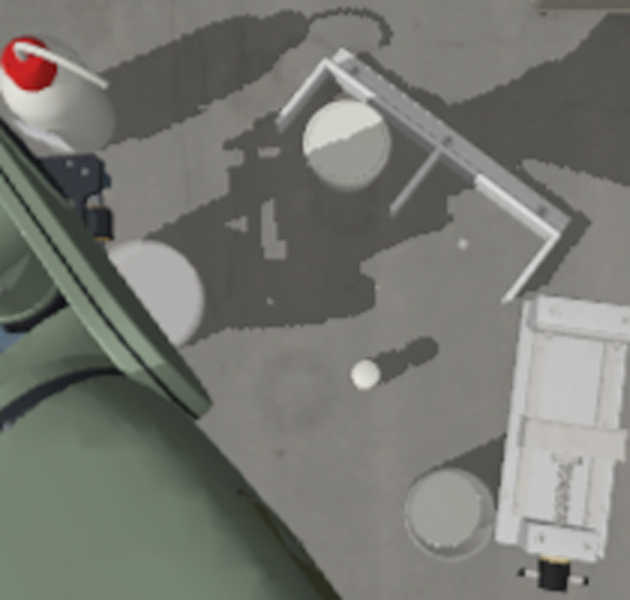

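The stack hasn't moved (right edge still at 204, zoomed). Pushing on gently.

```bash
cat >> h.py <<'E'
def stack_top(fn=None):
    "right-hand/lower arc of the bright stack top in the top view -> circle fit on z=44 with known radius"
    im=env.grab_frame('top'); 
    if fn: cv2.imwrite(fn,im)
    return im
E
python3 drive.py '-2 0 0 0 0 0;-2 0 0 0 0 0;-2 0 0 0 0 0;-2 0 0 0 0 0;-2 0 0 0 0 0;-2 0 0 0 0 0;-2 0 0 0 0 0;-2 0 0 0 0 0'
python3 - <<'E'
from h import *
a=cv2.imread('pics/top2.png',0).astype(int);b=cv2.cvtColor(stack_top('pics/top3.png'),cv2.COLOR_BGR2GRAY).astype(int)
for c in range(190,214,4): print(c,a[172:222:4,c],b[172:222:4,c])
print(env.state()['force'],toL(env.state()['ee_pos']))
E
```

```text
time_s: 4.75
ee_pos: [509.5, 428.7, 10.9]
ee_rot: [180.0, -0.0, 93.8]
force: [0.6, -0.1, 0.4]
gripper_width: 60.5
gripper_force: 0.0
190 [103 160 174 175 174 174 174 116  58  62 143 141  61] [130 164 174 167  58  59 128 139  74 144 146 120  53]
194 [ 84 134 174 175 174 174 174 174 164  58  59 111 100] [129 134 174 174 174  79  58 103 143 131 135 146  84]
198 [ 83  83 173 174 174 174 174 174 174 172  58  57  97] [ 83  83 173 174 174 174 158  58  79 147 138  90 105]
202 [ 82  82  87 173 174 174 174 174 168 112 126  96  58] [ 82  82  87 173 174 174 174 174  58  61 142 136  38]
206 [ 82  82  81  82 121 159 154 135  87 107 126 126 120] [ 82  83  82  83 121 158 154 134  87  73  58 128 101]
210 [ 83  82  82  82  80  80  80  82  83 127 128 125 126] [ 83  82  83  83  82  80  81  82  84 126 122  58  94]
[-1.   0.3  0.3] [-216.8  134.6]
```

Run:
```python
from h import *
s=env.grab_frame('side')[90:240,150:350];w=env.grab_frame('wrist')[130:330,130:390]
a=cv2.resize(s,(800,600));b=cv2.resize(w,(780,600))
cv2.imwrite('pics/pair.png',cv2.resize(np.vstack([cv2.resize(s,(400,300)),cv2.resize(w,(400,300))]),None,fx=1,fy=1))
print(proj('side',env.state()['ee_pos']))
```

```text
(np.float64(239.93118165692186), np.float64(167.10238176305023))
```

View pics/pair.png

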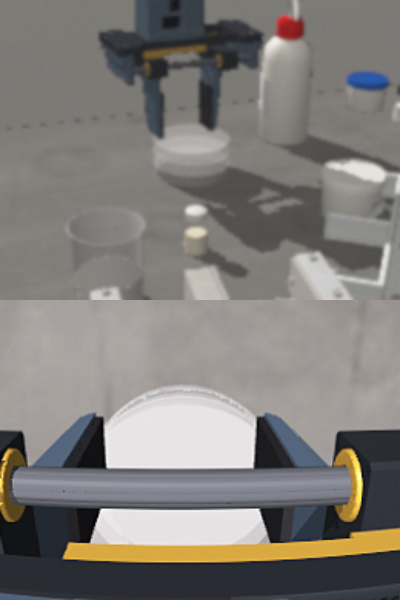

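Pair view: in the side picture the left fingertip shows at about (228,158) full-frame. In the wrist picture the stack lies between and under the fingers. I'll check the fingertip height by projection.

Run:
```python
from h import *
s=env.state();y=np.radians(s['ee_rot'][2]);p=s['ee_pos'];print(s['time_s'],p,s['force'],s['effort'])
ty=np.array([np.sin(y),-np.cos(y),0])
for k in (-37,37):
  for z in (0,10.9,30,50): print(k,z,proj('side',[*(p+k*ty)[:2],z]))
print('stack top centre/ bottom centre in side', proj('side',[511,399.6,44]),proj('side',[511,399.6,0]))
print('stack back rim',proj('side',[511,446,44]),proj('side',[511,446,0]))
g=cv2.cvtColor(env.grab_frame('side'),cv2.COLOR_BGR2GRAY)
print(g[145:190:2,222:270:3])
```

```text
4.9 [509.5 428.8  10.9] [ 0.1 -0.  -0.6] [ -0.1 -52.1 -20.    0.1  -0.   -0. ]
-37 0 (np.float64(226.11293439478212), np.float64(173.48031587269426))
-37 10.9 (np.float64(226.05310516275142), np.float64(169.4298287767246))
-37 30 (np.float64(225.94677608542574), np.float64(162.23126478022715))
-37 50 (np.float64(225.8333536375955), np.float64(154.5524738993082))
37 0 (np.float64(253.32080015985477), np.float64(168.8101253289974))
37 10.9 (np.float64(253.3979169334373), np.float64(164.85648119162124))
37 30 (np.float64(253.53491214717118), np.float64(157.83297257649704))
37 50 (np.float64(253.68096552876492), np.float64(150.34506729913218))
stack top centre/ bottom centre in side (np.float64(244.64825066269916), np.float64(158.95152920840943)) (np.float64(244.50616795659067), np.float64(175.6632484143307))
stack back rim (np.float64(238.20512004763845), np.float64(152.18261593519918)) (np.float64(238.19700538952674), np.float64(168.39875761105745))
[[ 93  74  63  67 118 120 119 122 124  91  38  42  81 127 126 128]
 [106  74  66  79 125 123 124 126 126  90  40  43  87 128 126 127]
 [11
[... 703 characters left out ...]
 153 157 154 157 154 134 128]
 [131 129 157 146 144 149 150 154 154 151 148 147 137 133 141 128]
 [127 126 149 135 133 134 138 137 135 136 132 130 126 124 104 115]
 [129 129 126 125 132 134 134 135 131 133 130 128 124 111  82  81]
 [128 126 125 103 107 122 124 128 129 125 124 115  96  87  81  78]
 [127 127 129 108 100 100 101 102 102 100  97  94  92  84  79  80]
 [128 126 127 125 102  97  99 100  98  97  95  92  84  79  81  79]
 [126 124 125 125 120  99  86  87  90  88  84  80  78  82  80  80]
 [124 123 123 123 126 125 107  81  81  78  78  79  79  81  80  80]
 [124 125 123 124 125 125 125 119  90  82  80  81  79  79  79  78]
 [124 125 124 123 122 123 125 126 124 108  88  81  81  79  81  82]]
```

The geometry says the fingers should already overlap the stack, yet there is no contact, so the open tips may stand higher than the TCP. I'll back off straight and look at the tips in the clear.

```bash
python3 drive.py '12 0 0 0 0 0;12 0 0 0 0 0;12 0 0 0 0 0;12 0 0 0 0 0;12 0 0 0 0 0;12 0 0 0 0 0;0 0 0 0 0 0'
python3 - <<'E'
from h import *
s=env.state();y=np.radians(s['ee_rot'][2]);p=s['ee_pos'];print(p)
im=env.grab_frame('side');cv2.imwrite('pics/side4.png',im)
ty=np.array([np.sin(y),-np.cos(y),0])
for k in (-37,37): print([proj('side',[*(p+k*ty)[:2],z]) for z in (0,10.9,30)])
cv2.imwrite('pics/side4z.png',cv2.resize(im[100:200,180:300],None,fx=6,fy=6,interpolation=cv2.INTER_CUBIC))
E
```

```text
time_s: 5.65
ee_pos: [504.4, 502.8, 10.7]
ee_rot: [180.0, -0.1, 93.9]
force: [-1.4, -0.4, 0.4]
gripper_width: 60.4
gripper_force: 0.0
[504.4 502.8  10.7]
[(np.float64(215.56637438613086), np.float64(162.61722093369715)), (np.float64(215.4590389513113), np.float64(158.74526990829892)), (np.float64(215.26843520943552), np.float64(151.86955030049862))]
[(np.float64(241.54777855383128), np.float64(158.49041138229217)), (np.float64(241.5653709965331), np.float64(154.70785274170683)), (np.float64(241.59659954260502), np.float64(147.993389674838))]
```

View pics/side4z.png

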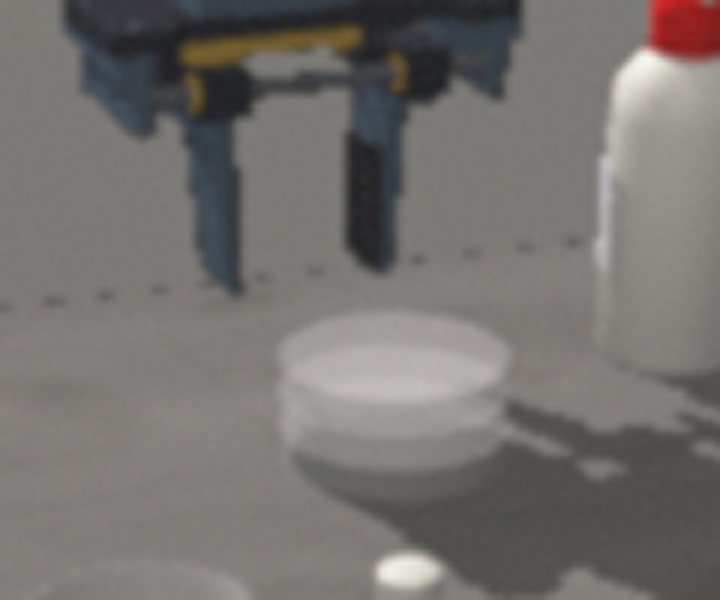

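Side zoom (6x): the fingertips end at (235,293) and (380,270), i.e. (219.2,148.8) and (243.3,145.0) full-frame. That is 27–34 mm above the reported TCP height, so the opened tips stand well above the shut-tip TCP and passed over the lid. Lowering by 20 mm and re-measuring.

```bash
python3 drive.py '0 0 5 0 0 0;0 0 5 0 0 0;0 0 5 0 0 0;0 0 5 0 0 0;0 0 0 0 0 0'
cat >> h.py <<'E'
def tips(fn):
    a=cv2.imread('pics/side0.png').astype(int);im=env.grab_frame('side');cv2.imwrite(fn,im)
    # fingers are dark: clearly darker than the undisturbed picture and than shadow
    return (im.astype(int)[...,2]<72)&(a[...,2]>95)
E
python3 - <<'E'
from h import *
m=tips('pics/side5.png')
o=cv2.imread('pics/side4.png').astype(int);m4=(o[...,2]<72)&(cv2.imread('pics/side0.png').astype(int)[...,2]>95)
for c in range(208,250,2):
    f=lambda M:max(np.nonzero(M[100:185,c])[0],default=-100)+100
    print(c,f(m4),f(m),end=' | ')
s=env.state();print(s['ee_pos'],s['force'])
E
```

```text
time_s: 6.2
ee_pos: [504.3, 499.9, -10.3]
ee_rot: [-179.9, 0.1, 93.7]
force: [0.5, 1.0, -0.9]
gripper_width: 59.9
gripper_force: 0.0
208 118 126 | 210 119 127 | 212 131 135 | 214 143 148 | 216 145 152 | 218 147 155 | 220 118 155 | 222 116 123 | 224 114 123 | 226 114 123 | 228 114 123 | 230 114 122 | 232 114 122 | 234 113 122 | 236 113 122 | 238 141 122 | 240 143 150 | 242 144 151 | 244 143 150 | 246 131 142 | 248 116 125 | [504.5 500.3  -9.8] [ 0.3 -0.  -0.8]
```

```bash
python3 drive.py '0 0 5 0 0 0;0 0 4 0 0 0;-10 0 0 0 0 0;-10 0 0 0 0 0;-10 0 0 0 0 0;-6 0 0 0 0 0;-2 0 0 0 0 0;-2 0 0 0 0 0' && python3 drive.py '-2 0 0 0 0 0;-2 0 0 0 0 0;-2 0 0 0 0 0;-2 0 0 0 0 0;-2 0 0 0 0 0;-2 0 0 0 0 0;-2 0 0 0 0 0'
python3 - <<'E'
from h import *
a=cv2.imread('pics/top2.png',0).astype(int);b=cv2.cvtColor(stack_top('pics/top6.png'),cv2.COLOR_BGR2GRAY).astype(int)
for c in range(186,214,4): print(c,a[170:190:2,c],b[170:190:2,c])
print(env.state()['force'],env.state()['ee_pos'])
E
```

```text
time_s: 7.05
ee_pos: [507.6, 460.6, -17.8]
ee_rot: [180.0, -0.0, 93.7]
force: [0.1, -0.4, -0.3]
gripper_width: 59.9
gripper_force: 0.0
time_s: 7.75
ee_pos: [508.2, 446.9, -18.1]
ee_rot: [-180.0, -0.0, 93.8]
force: [0.4, 1.7, -0.8]
gripper_width: 59.8
gripper_force: 0.7
186 [130 129 134 169 178 174 174 174 174 175] [129 129  85 130 168 174 174 174 174 175]
190 [129 103  87 160 174 174 174 175 175 174] [112  85  85 147 172 174 174 175 174 174]
194 [101  84  84 134 173 174 174 175 174 174] [ 85  85  85 140 174 174 174 175 174 174]
198 [ 83  83  83  83 129 173 175 174 174 174] [ 84  84  84  87 166 174 174 174 174 174]
202 [ 81  82  82  82  82  87 145 173 174 174] [ 82  82  83  83  86 163 174 174 174 174]
206 [ 81  82  81  82  81  81  81  82  92 121] [ 82  82  82  82  82  83  97 159 174 174]
210 [82 83 82 82 83 82 83 82 82 80] [82 83 82 82 83 83 84 83 83 89]
[ 0.1  1.7 -0.4] [508.2 446.5 -18.1]
```

Contact made: 1.7 N, and the stack moved about 4 mm. Pushing along the line now.

```bash
python3 drive.py '-4 0 0 0 0 0;-6 0 0 0 0 0;-7 0 0 0 0 0;-7 0 0 0 0 0;-7 0 0 0 0 0;-7 0 0 0 0 0;-7 0 0 0 0 0;-7 0 0 0 0 0'
cat >> h.py <<'E'
def stack_now(fn,guess):
    "bright lid pixels near the guess on z=44; min circle on contour (upper part free of robot)"
    im=stack_top(fn);h=cv2.cvtColor(im,cv2.COLOR_BGR2HSV)
    m=((h[...,2]>140)&(h[...,1]<30)).astype(np.uint8)
    u,v=proj('top',[*guess,44]);k=np.zeros_like(m);cv2.circle(k,(int(u),int(v)),26,1,-1);m&=k
    cs,_=cv2.findContours(m,cv2.RETR_EXTERNAL,cv2.CHAIN_APPROX_NONE);c=max(cs,key=cv2.contourArea)
    P=np.array([onz('top',*q[0].astype(float),44)[:2] for q in c])
    from scipy.optimize import least_squares
    r=least_squares(lambda x:np.hypot(*(P-x).T)-45.5,guess,loss='soft_l1',f_scale=1.5)
    print('area',cv2.contourArea(c),'fit n',(abs(r.fun)<2.5).sum(),len(P),'local',toL(r.x));return r.x
E
python3 - <<'E'
from h import *
s=env.state();f=np.radians(-48.9);l=toL(s['ee_pos']);g=l+51.5*np.array([np.cos(f),np.sin(f)])
print('tcp',l,'guess',g,s['force']);stack_now('pics/top7.png',toW(g)); need(toW([-50-51.5*np.cos(f),-57-51.5*np.sin(f)]),-48.9)
E
```

```text
time_s: 8.6
ee_pos: [511.7, 394.3, -18.1]
ee_rot: [180.0, -0.0, 93.8]
force: [-0.2, 2.7, -1.1]
gripper_width: 60.2
gripper_force: 0.7
tcp [-194.2  109. ] guess [-160.3   70.2] [-0.2  2.7 -1.1]
area 355.5 fit n 45 73 local [-163.5   68.2]
move dx -167.1 dy -1.3 z -18.160371182373485 rot [-180.     0.1   93.7]
rz 0.4
```

```bash
python3 drive.py '-6 0 0 0 0 0;-7 0 0 0 0 0;-7 0 0 0 0 0;-7 0 0 0 0 0;-7 0 0 0 0 0;-7 0 0 0 0 0;-7 0 0 0 0 0;-7 0 0 0 0 0'
python3 - <<'E'
from h import *
s=env.state();f=np.radians(-48.9);l=toL(s['ee_pos']);g=l+51.5*np.array([np.cos(f),np.sin(f)])
print('tcp',l,'guess',g,s['force']);stack_now('pics/top8.png',toW(g)); need(toW([-50-51.5*np.cos(f),-57-51.5*np.sin(f)]),-48.9)
a=cv2.imread('pics/top8.png');cv2.imwrite('pics/top8z.png',cv2.resize(a[95:295,140:350],None,fx=3,fy=3,interpolation=cv2.INTER_CUBIC))
E
```

```text
time_s: 9.45
ee_pos: [515.3, 339.5, -18.1]
ee_rot: [-180.0, -0.0, 93.8]
force: [-1.3, 1.6, 0.1]
gripper_width: 59.8
gripper_force: 0.7
tcp [-157.8   67.8] guess [-123.9   29. ] [-1.3  1.6  0.1]
area 125.0 fit n 16 48 local [-91.9  23.7]
move dx -112.2 dy -1.4 z -18.168151048066182 rot [-180.     0.1   93.8]
rz 0.4
```

View pics/top8z.png

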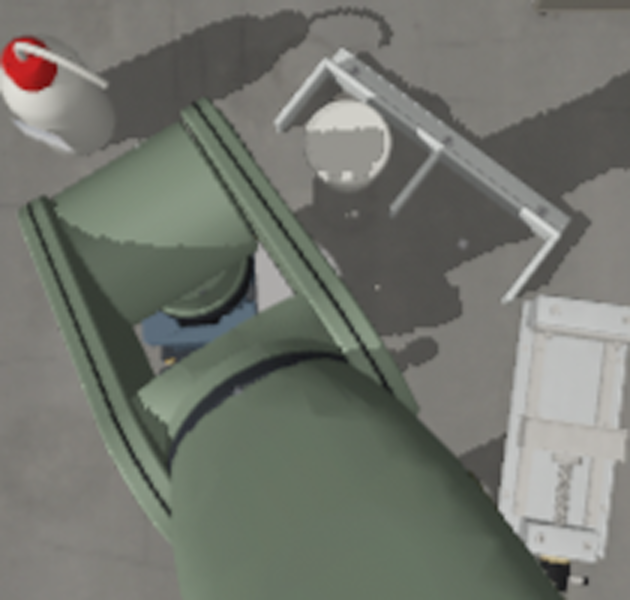

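The arm now hides the stack from above (only its edge near (338,260) shows); vial clear. Continuing on geometry, with the side camera as a check.

```bash
python3 drive.py '-6 0 0 0 0 0;-7 0 0 0 0 0;-7 0 0 0 0 0;-7 0 0 0 0 0;-7 0 0 0 0 0;-7 0 0 0 0 0;-7 0 0 0 0 0;-7 0 0 0 0 0'
cat >> h.py <<'E'
def side_stack(fn,g):
    "lid rim extents in the side view against the prediction for centre g (world)"
    im=env.grab_frame('side');cv2.imwrite(fn,im)
    t=np.linspace(0,2*np.pi,73);E=np.array([proj('side',[g[0]+46.5*np.cos(q),g[1]+46.5*np.sin(q),44]) for q in t])
    print('pred cols',E[:,0].min(),E[:,0].max(),'rows',E[:,1].min(),E[:,1].max())
    gr=cv2.cvtColor(im,cv2.COLOR_BGR2GRAY).astype(int);r=int(E[:,1].mean())
    for dr in (-3,0,3):
        for c in (E[:,0].min(),E[:,0].max()): print(r+dr,int(c)-6,gr[r+dr,int(c)-6:int(c)+8])
def cen(fl,D=51.5):
    l=toL(env.state()['ee_pos']);f=np.radians(fl);return l+D*np.array([np.cos(f),np.sin(f)])
E
python3 - <<'E'
from h import *
f=np.radians(-48.9);g=cen(-48.9)
print('stack?',g,env.state()['force']);side_stack('pics/side9.png',toW(g)); need(toW([-50-51.5*np.cos(f),-57-51.5*np.sin(f)]),-48.9)
E
```

```text
time_s: 10.3
ee_pos: [518.9, 284.6, -18.1]
ee_rot: [-180.0, -0.0, 93.8]
force: [-0.1, 1.6, 0.1]
gripper_width: 59.9
gripper_force: 0.7
stack? [-87.5 -12.2] [-0.1  1.6  0.1]
pred cols 255.0188509917917 300.2388000494321 rows 178.0369882141562 198.2919487035549
184 249 [ 74  73  74  75  71  64  63  66  99 138 158 158 159 159]
184 294 [159 157 156 148 138 129 126 126 127 125 126 127 127 127]
187 249 [ 76  72  73  74  70  67  80 104 123 145 156 162 164 168]
187 294 [160 159 160 161 161 158 149 134 128 128 129 130 129 129]
190 249 [ 93  78  72  72  69  64  70 101 135 166 176 179 179 179]
190 294 [179 179 173 171 166 164 158 143 134 132 131 131 130 129]
move dx -57.3 dy -1.3 z -18.169187343133704 rot [-180.     0.1   93.8]
rz 0.4
```

Side view agrees with the prediction (lid columns 256–300 against 255–300). Finishing the diagonal, aiming slightly left so the later turn clears the vial.

```bash
python3 drive.py '-5 0.3 0 0 0 0;-6 0.4 0 0 0 0;-6 0.4 0 0 0 0;-6 0.4 0 0 0 0;-6 0.4 0 0 0 0;-6 0.4 0 0 0 0;-6 0.4 0 0 0 0;-6 0.4 0 0 0 0'
python3 - <<'E'
from h import *
g=cen(-48.9);f=np.radians(-48.9)
print('stack?',g,env.state()['force']);side_stack('pics/side10.png',toW(g)); need(toW([-38-51.5*np.cos(f),-62-51.5*np.sin(f)]),-48.9)
E
```

```text
time_s: 11.15
ee_pos: [525.2, 238.0, -18.1]
ee_rot: [180.0, -0.0, 93.8]
force: [-0.4, 0.9, 0.2]
gripper_width: 60.0
gripper_force: 0.7
stack? [-54.1 -45.3] [-0.4  0.9  0.2]
pred cols 266.6707394869261 314.044722961202 rows 186.6706051755759 208.8776931262825
194 260 [ 75  74  75  74  72  65  63  68  93 130 154 161 162 162]
194 308 [161 161 165 163 155 143 134 131 133 132 135 136 137 138]
197 260 [ 72  73  76  74  72  67  66  82 111 140 161 169 173 176]
197 308 [165 161 164 166 165 162 157 157 158 156 154 153 152 151]
200 260 [109  92  78  76  74  67  65  79 122 160 179 181 180 179]
200 308 [180 177 174 167 161 163 161 153 146 144 145 144 144 143]
move dx -22.3 dy 1.0 z -18.14400626147293 rot [-180.     0.    93.8]
rz 0.4
```

```bash
python3 drive.py '-5 0.2 0 0 0 0;-6 0.2 0 0 0 0;-6 0.3 0 0 0 0;-5 0.3 0 0 0 0' && python3 drive.py '-0.3 -3.6 0 0 0 -4;-0.3 -3.6 0 0 0 -4;-0.3 -3.6 0 0 0 -4;-0.3 -3.6 0 0 0 -4'
python3 - <<'E'
from h import *
s=env.state();fl=s['ee_rot'][2]-180-np.degrees(YAW);g=cen(fl)
print('facing',fl,'stack?',g,s['force']);side_stack('pics/side11.png',toW(g))
E
```

```text
time_s: 11.6
ee_pos: [527.5, 216.1, -18.2]
ee_rot: [-180.0, -0.0, 93.8]
force: [0.2, 2.7, -0.5]
gripper_width: 59.8
gripper_force: 0.7
time_s: 12.0
ee_pos: [513.5, 212.3, -18.2]
ee_rot: [-180.0, 0.0, 109.9]
force: [1.0, 1.0, -0.5]
gripper_width: 60.2
gripper_force: 0.0
facing -32.347768029179 stack? [-38.  -61.5] [ 1.   1.  -0.5]
pred cols 272.61057918426485 321.1357058480577 rows 191.17151854753598 214.43629843434542
199 266 [ 64  65  66  66  63  57  60  90 137 157 164 162 162 162]
199 315 [170 172 168 165 159 155 154 155 160 164 168 169 165 160]
202 266 [ 65  66  67  66  60  57  68 109 147 162 167 172 176 179]
202 315 [171 171 170 171 170 167 157 147 144 144 143 144 143 145]
205 266 [ 66  63  64  65  61  57  65 105 152 175 179 180 179 180]
205 315 [185 184 181 176 174 171 166 153 146 144 145 144 145 144]
```

```bash
python3 drive.py '-2.7 -1.5 0 0 0 -3.5;-2.8 -1.7 0 0 0 -3.5;-2.8 -1.9 0 0 0 -3.5;-2.9 -2 0 0 0 -3.5;-2.9 0.9 0 0 0 0;-2.9 0.9 0 0 0 0'
python3 - <<'E'
from h import *
s=env.state();fl=s['ee_rot'][2]-180-np.degrees(YAW);g=cen(fl)
print('facing',fl,'stack?',g,s['force']);side_stack('pics/side12.png',toW(g))
E
```

```text
time_s: 12.65
ee_pos: [516.3, 195.7, -18.2]
ee_rot: [-179.9, -0.0, 123.6]
force: [-2.0, 1.7, 1.0]
gripper_width: 60.3
gripper_force: 1.0
facing -18.652280875813993 stack? [-20.3 -61.8] [-2.   1.7  1. ]
pred cols 281.5276631044976 330.404188032703 rows 192.5052653414805 216.06251279698904
200 275 [ 67  67  66  65  65  63  55  79 118 124 115 113 111 109]
200 324 [171 170 168 163 158 157 159 164 169 174 180 182 185 189]
203 275 [ 66  65  65  67  64  61  59  90 137 160 165 168 170 169]
203 324 [172 169 171 169 169 163 154 147 143 143 142 142 142 143]
206 275 [ 66  65  68  65  65  57  63 100 150 174 177 179 180 180]
206 324 [185 181 177 172 170 172 169 156 147 144 145 144 144 144]
```

```bash
python3 drive.py '-1.9 0.8 0 0 0 0;-1.9 0.8 0 0 0 0;-1.9 0.8 0 0 0 0;-1.9 0.8 0 0 0 0;-1.9 0.8 0 0 0 0;-1.9 0.8 0 0 0 0;0 0 0 0 0 0' && python3 drive.py '-0.9 0.3 0 0 0 0;0 0 0 0 0 0' | grep -E 'ee_pos|force' && python3 drive.py '-0.9 0.3 0 0 0 0;0 0 0 0 0 0'| grep -E 'ee_pos|force'
python3 - <<'E'
from h import *
s=env.state();fl=s['ee_rot'][2]-180-np.degrees(YAW);g=cen(fl)
print('facing',fl,'stack?',g,s['force']);side_stack('pics/side13.png',toW(g))
E
```

```text
time_s: 13.4
ee_pos: [527.6, 189.0, -18.1]
ee_rot: [180.0, 0.0, 123.8]
force: [-0.5, 0.4, 0.8]
gripper_width: 60.1
gripper_force: 0.3
ee_pos: [527.9, 188.6, -18.1]
force: [-0.7, 0.7, 1.0]
gripper_force: 0.5
ee_pos: [528.6, 188.1, -18.1]
force: [-0.7, -0.2, 0.9]
gripper_force: 0.7
facing -18.52796954176467 stack? [ -5.9 -60.2] [-0.7 -0.2  0.9]
pred cols 289.06261202216155 338.1242956191391 rows 193.19192700219372 216.88970885661436
201 283 [ 66  64  65  65  65  59  58  83 107 114 113 111 111 113]
201 332 [171 171 168 164 162 160 164 170 173 178 178 183 199 220]
204 283 [ 66  65  67  67  66  59  72 118 152 166 172 174 174 175]
204 332 [170 169 168 169 167 161 149 141 140 141 141 139 139 148]
207 283 [ 67  65  66  65  67  59  81 136 169 179 182 181 182 181]
207 332 [185 182 176 173 170 169 162 151 146 143 140 137 139 138]
```

```bash
python3 drive.py '-0.6 0.2 0 0 0 0;0 0 0 0 0 0' | grep -E 'ee_pos|force' && python3 drive.py '-0.6 0.2 0 0 0 0;0 0 0 0 0 0'| grep -E 'ee_pos|force' && python3 drive.py '-0.6 0.2 0 0 0 0;0 0 0 0 0 0'| grep -E 'ee_pos|force'&& python3 drive.py '-0.6 0.2 0 0 0 0;0 0 0 0 0 0'| grep -E 'ee_pos|force'
```

```text
ee_pos: [529.0, 187.7, -18.2]
force: [-0.4, 0.6, -0.3]
gripper_force: 0.7
ee_pos: [529.5, 187.2, -18.1]
force: [-1.8, 1.0, 1.2]
gripper_force: 0.7
ee_pos: [530.0, 186.8, -18.1]
force: [-2.0, 0.8, 0.1]
gripper_force: 0.8
ee_pos: [530.5, 186.4, -18.2]
force: [-2.0, 0.5, -0.4]
gripper_force: 0.8
```

```bash
python3 drive.py '-0.6 0.2 0 0 0 0;0 0 0 0 0 0' | grep -E 'ee_pos|force' ; python3 drive.py '-0.5 0.2 0 0 0 0;0 0 0 0 0 0'| grep -E 'ee_pos|force'
python3 - <<'E'
from h import *
s=env.state();fl=s['ee_rot'][2]-180-np.degrees(YAW);g=cen(fl)
print('stack?',g,s['force']);side_stack('pics/side14.png',toW(g))
im=cv2.imread('pics/side14.png');print([proj('side',[*toW([47,y]),30]) for y in (-110,-60,-10)])
cv2.imwrite('pics/side14z.png',cv2.resize(im[170:260,260:380],None,fx=6,fy=6,interpolation=cv2.INTER_CUBIC))
E
```

```text
ee_pos: [531.1, 186.0, -18.1]
force: [-1.5, 1.2, 0.1]
gripper_force: 0.8
ee_pos: [531.5, 185.7, -18.2]
force: [-1.2, 0.3, 0.9]
gripper_force: 0.8
stack? [ -2.2 -60.3] [-1.2  0.3  0.9]
pred cols 290.9691902227988 340.1042054405592 rows 193.46896550595707 217.22774790837073
201 284 [ 67  65  66  64  65  66  60  59  82 105 111 112 111 109]
201 334 [172 170 171 168 168 171 173 177 180 184 199 219 214 167]
204 284 [ 68  67  62  67  65  66  56  72 119 152 165 169 171 173]
204 334 [168 168 168 169 166 160 149 143 140 138 137 141 139 130]
207 284 [ 65  68  67  65  66  62  56  82 140 172 181 181 181 180]
207 334 [182 179 174 172 171 170 162 150 142 136 139 138 127 129]
[(np.float64(337.993491039744), np.float64(228.57068620411545)), (np.float64(340.59689255735793), np.float64(215.03104798783616)), (np.float64(342.9180885173514), np.float64(202.95909008400733))]
```

View pics/side14z.png

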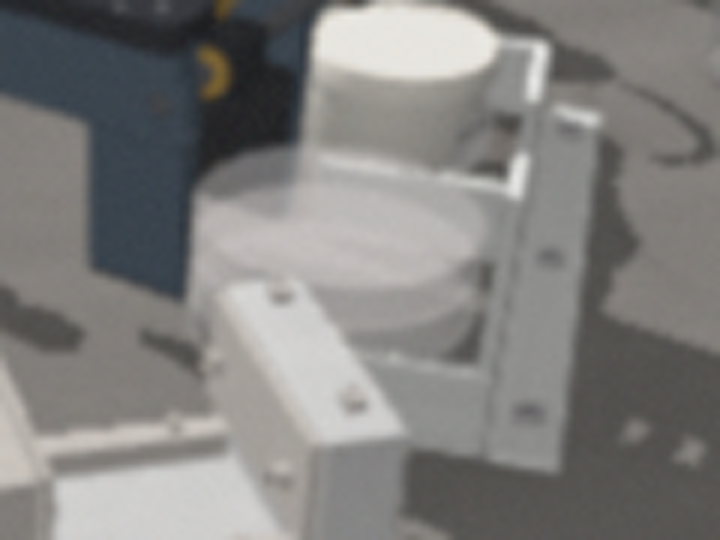

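Side zoom: the stack stands in the right bay, its edge around (480–487,230–300) almost at the back wall's inner edge (about 484–490). Creeping the last bit while watching the force.

```bash
python3 drive.py '-0.5 0.2 0 0 0 0;0 0 0 0 0 0' | grep -E 'ee_pos|force:' ; python3 drive.py '-0.5 0.2 0 0 0 0;0 0 0 0 0 0'| grep -E 'ee_pos|force:'
```

```text
ee_pos: [531.9, 185.5, -18.2]
force: [-1.5, 1.5, 0.6]
gripper_force: 0.8
ee_pos: [532.4, 185.2, -18.2]
force: [-1.7, 1.2, 0.2]
gripper_force: 0.8
```

```bash
python3 drive.py '-0.5 0.2 0 0 0 0;0 0 0 0 0 0' | grep -E 'ee_pos|force:'
```

```text
ee_pos: [532.8, 184.8, -18.2]
force: [-0.8, 0.4, -0.2]
gripper_force: 0.8
```

```bash
python3 drive.py '-0.5 0.2 0 0 0 0;0 0 0 0 0 0' | grep -E 'ee_pos|force:'
```

```text
ee_pos: [533.3, 184.5, -18.2]
force: [-1.7, 1.1, -0.2]
gripper_force: 0.8
```

```bash
python3 drive.py '-0.5 0.2 0 0 0 0;0 0 0 0 0 0' | grep -E 'ee_pos|force:'
```

```text
ee_pos: [533.7, 184.2, -18.2]
force: [-2.0, 1.3, -1.2]
gripper_force: 0.8
```

```bash
python3 drive.py '-0.5 0.2 0 0 0 0;0 0 0 0 0 0' | grep -E 'ee_pos|force:'
```

```text
ee_pos: [534.2, 183.9, -18.2]
force: [-0.9, 0.8, -0.0]
gripper_force: 0.8
```

```bash
python3 drive.py '-0.5 0.2 0 0 0 0;0 0 0 0 0 0' | grep -E 'ee_pos|force:'
```

```text
ee_pos: [534.6, 183.6, -18.2]
force: [-1.4, 0.3, 0.4]
gripper_force: 0.8
```

Run:
```python
from h import *
s=env.state();fl=s['ee_rot'][2]-180-np.degrees(YAW);g=cen(fl)
print('stack?',g,s['force']);side_stack('pics/side15.png',toW(g))
```

```text
stack? [  1.6 -60. ] [-1.4  0.3  0.4]
pred cols 292.9507349180083 342.1497594871865 rows 193.68891087107346 217.49445925142933
202 286 [ 65  65  64  68  67  64  58  66 100 121 125 121 117 117]
202 336 [169 168 167 166 157 152 153 158 178 199 193 151 134 136]
205 286 [ 68  67  65  66  66  63  59  75 125 157 172 177 179 178]
205 336 [169 169 169 166 167 163 150 140 140 140 133 128 134 139]
208 286 [ 67  67  67  65  65  63  59  85 141 172 179 180 181 180]
208 336 [184 183 177 172 171 171 164 152 144 138 124 129 139 140]
```

```bash
python3 drive.py '-0.3 0.1 0 0 0 0;0 0 0 0 0 0' | grep -E 'ee_pos|force:'
```

```text
ee_pos: [534.7, 183.5, -18.1]
force: [-2.5, 1.9, 0.1]
gripper_force: 1.0
```

```bash
python3 drive.py '-0.3 0.1 0 0 0 0;0 0 0 0 0 0' | grep -E 'ee_pos|force:'
```

```text
ee_pos: [534.8, 183.5, -18.2]
force: [-2.1, 3.3, 0.6]
gripper_force: 1.6
```

```bash
python3 drive.py '-0.3 0.1 0 0 0 0;0 0 0 0 0 0' | grep -E 'ee_pos|force:'
```

```text
ee_pos: [534.8, 183.4, -18.2]
force: [-3.4, 3.4, 0.9]
gripper_force: 2.3
```

Contact with the back wall: force up to about 4.8 N and the TCP has stalled. Backing off and lifting clear.

```bash
python3 drive.py '1 0 0 0 0 0;4 0 0 0 0 0;6 0 0 0 0 0;6 0 0 0 0 0;0 0 -30 0 0 0;0 0 -40 0 0 0;0 0 -40 0 0 0;0 0 -40 0 0 0' && python3 drive.py '40 0 0 0 0 0;40 0 0 0 0 0;40 0 0 0 0 0;40 0 0 0 0 0;0 0 0 0 0 0;0 0 0 0 0 0'
python3 - <<'E'
from h import *
s=env.state();print(s['time_s'],s['force'])
im=env.grab_frame('side');cv2.imwrite('pics/side16.png',im);a=cv2.imread('pics/side0.png');g0,g1=[cv2.cvtColor(x,cv2.COLOR_BGR2GRAY).astype(int) for x in (a,im)]
side_stack('pics/side17.png',toW([0,-60]))
for n,(r,c) in dict(vial=(197,248),vialbase=(211,248),tub=(178,326),wash=(140,293),beaker=(205,204)).items():
    def prof(g): d=g[r-2:r+3,c-30:c+30].mean(0);return d
    p,q=prof(g0),prof(g1);b=[np.corrcoef(p[8:-8],q[8+k:52+k])[0,1] for k in range(-8,9)];print(n,'shift px',int(np.argmax(b))-8,max(b))
E
```

```text
time_s: 17.95
ee_pos: [525.7, 197.4, 133.5]
ee_rot: [180.0, 0.0, 123.8]
force: [1.1, 0.7, 0.4]
gripper_width: 60.0
gripper_force: 0.0
time_s: 18.55
ee_pos: [436.5, 330.8, 131.9]
ee_rot: [180.0, 0.0, 123.9]
force: [0.8, 0.0, -0.1]
gripper_width: 60.0
gripper_force: 0.0
18.55 [ 0.8  0.  -0.1]
pred cols 292.127204843672 341.2896992570286 rows 193.56632448695893 217.34476693167701
202 286 [127 125 128 126 126 125 124 130 145 154 156 157 155 156]
202 335 [166 167 165 164 160 154 149 149 159 195 217 204 157 131]
205 286 [124 126 126 125 125 126 127 135 150 161 167 172 176 176]
205 335 [168 166 166 165 166 166 161 150 165 218 222 182 139 129]
208 286 [122 123 123 124 123 123 125 136 154 168 175 176 177 178]
208 335 [182 181 177 173 168 167 165 170 198 217 202 155 130 135]
vial shift px 0 0.9997593381132931
vialbase shift px 0 0.997800045700619
tub shift px 0 0.9999151720972649
wash shift px 0 0.999007678019502
beaker shift px 0 0.9792475015119321
```

The stack is home and nothing else has shifted. Handing in.

```bash
python3 -c "
from workcell import env
print(env.job_done())"
```

```text
the job is handed in; nothing more can be done
None
```

The dish stack is in the empty bay, pushed home until it touched the back wall at about 5 N (by the wrist force sensor). The side camera shows the tub, vial, beaker and wash bottle unmoved, and the job was handed in at about 19 s; no verdict was printed.

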